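Put the swapped plug gauges back on their own stands

TASK

The three plug gauges for checking the tube bore have been put away on one another's stands. Put each gauge on the stand of its own grip colour, lying fully down in both V-rests, and let go. Never lay a gauge on the bench, not even for a moment; the empty grey stand is there to park one while you swap them.

Things in the scene. Friction and masses are not known exactly. Their poses are not given: they have to be found in the camera images.
- gauge_green: Go plug gauge: steel, 97 mm long, ribbed green plastic grip (19 mm dia, y -30 to +17 mm; hold it here) between steel heads (22 mm dia, y -48 to -31 and +24 to +48). Origin: on its axis at mid-length; y along the axis; it may be rolled about y by any angle. 0.14 kg. Starts lying level in the V-rests of another gauge's stand, axis 45 mm above the bench.
- gauge_red: No-go plug gauge: steel, 97 mm long, ribbed red plastic grip (19 mm dia, y -30 to +17 mm; hold it here) between steel heads (23 mm dia, y -48 to -31 and +24 to +48). Origin: on its axis at mid-length; y along the axis; it may be rolled about y by any angle. 0.14 kg. Starts lying level in the V-rests of another gauge's stand, axis 45 mm above the bench.
- gauge_blue: Wear-check plug gauge: steel, 97 mm long, ribbed blue plastic grip (19 mm dia, y -30 to +17 mm; hold it here) between steel heads (22 mm dia, y -48 to -31 and +24 to +48). Origin: on its axis at mid-length; y along the axis; it may be rolled about y by any angle. 0.14 kg. Starts lying level in the V-rests of another gauge's stand, axis 45 mm above the bench.
- stand_green: Green-painted stand, fixed, home of the green gauge: base 52 x 126 x 8 mm, two black V-rests (90 deg, 37 mm wide, tops 48 mm above bench) 14 mm thick at y -38 and +38 mm, end cheeks (42 mm high) at y -58 and +58. Open between the rests. Origin: underside centre; y along, x across, z up. A seated gauge lies along y, either way round, axis at z 45 mm, with 8 mm play each way.
- stand_red: Red-painted stand, fixed, home of the red gauge: base 52 x 126 x 8 mm, two black V-rests (90 deg, 37 mm wide, tops 48 mm above bench) 14 mm thick at y -38 and +38 mm, end cheeks (42 mm high) at y -58 and +58. Open between the rests. Origin: underside centre; y along, x across, z up. A seated gauge lies along y, either way round, axis at z 45 mm, with 8 mm play each way.
- stand_blue: Blue-painted stand, fixed, home of the blue gauge: base 52 x 126 x 8 mm, two black V-rests (90 deg, 37 mm wide, tops 48 mm above bench) 14 mm thick at y -38 and +38 mm, end cheeks (42 mm high) at y -58 and +58. Open between the rests. Origin: underside centre; y along, x across, z up. A seated gauge lies along y, either way round, axis at z 45 mm, with 8 mm play each way.
- stand_spare: Spare grey-painted stand, fixed, empty at the start: base 52 x 126 x 8 mm, two black V-rests (90 deg, 37 mm wide, tops 48 mm above bench) 14 mm thick at y -38 and +38 mm, end cheeks (42 mm high) at y -58 and +58. Open between the rests. Origin: underside centre; y along, x across, z up. A seated gauge lies along y, either way round, axis at z 45 mm, with 8 mm play each way.
Mind the look-alikes: they are no part of the job. Leave any turquoise look-alike of the gauge_green alone.

How it is judged:
By the outcome, as a careful person would: the job done as asked, in the order asked, and still so for the second after the job is handed in, with the robot touching nothing.
It also fails if it takes over 112 s, if anything falls off the work surface, if the arm or the gripper's body presses on something with over 40 N, if the wrist force passes 120 N, or if a joint passes its speed limit or range.

ROBOT

A 7-joint arm with a two-finger parallel gripper is mounted at the origin on a cart in front of the work surface, level with it; the furniture and walls round the work are solid. World frame = base frame: x ahead of the robot, y to its left, z up, the work surface at z = 0. Lengths are in m, angles in rad, forces in N, time in s.
With the tool pointing down it reaches from about 0.4 to 0.85 m from the base axis. Payload 10.4 kg.
Tool frame: the origin (TCP) lies on the centre line of the jaws, within the pads' length; the fingertips stand 8 mm ahead of it and the grasp point (between the pads) lies 11 mm behind it (r.finger_overhang is the distance from the TCP to the fingertips, in m); z points along the fingers, y is the line along which they close (so a half turn about z gives the same grasp; the last joint's range is limited). The gripper opens to 87 mm and grips with 3 to 60 N. Pads are 19 mm wide; open, the fingers measure 117 mm over their backs; the gripper's body (75 mm by 190 mm) begins 51 mm behind the grasp point.
Start: joints at [-1.129, 0.332, -0.065, 1.46, 0.022, 1.35, -0.088], TCP at [0.28, 0.559, 0.231] pointing down, gripper open.
Joint ranges: [-2.6, 2.6], [-0.5, 2.12], [-1.47, 1.34], [0.16, 2.42], [-1.27, 4.41], [0.06, 2.06], [-2.6, 2.6]. Speed limits (rad/s): [2.22, 2.22, 2.79, 2.79, 3.14, 3.14, 3.14].

INTERFACE

Orientations are given as a unit quaternion [x, y, z, w].
In Python, from bench import r, vision gives the robot as it stands.
- The arm moves only by the tool drive_tool, never from a script. Its argument "series" is a list of rows, each a list of 2 entries, a list of its own where there are three numbers: the shift along the world's x, y, z in cm, then the turn about the world's z in degrees. A call has exactly 10 rows; each row shifts and turns the commanded pose from where the row before left it; what a row does not reach is not made up. A row lasts 1/8 s, in which the tool goes at most 62.5 mm and 10.7 degrees, less where a joint would pass 70% of its speed; a pose out of reach is approached as far as the arm can. A call with a gripper value outside its range is refused whole. "hand" is the closure, from 0 (fully open) to 1 (shut), set as the call begins (left out, the last holds). The fingers move at their own pace and stop on an object; "newtons" is the grip in N (left out, the last holds). Time passes only in rows, so rows that do not move let the fingers close, or fill a call up. It gives the time, the measured TCP pose, the force, the opening and the grip force at its end, in the units of the state.
- r.read_state(): the state, without advancing time (a new reading comes with each control period).
- vision.camera(name): name is "scene" or "top" or "wrist"; returns a dict with "color" (400x640x3 uint8, red, green, blue), "intrinsics" (3x3 intrinsics, pixels), "R" (3x3) and "t" (3): a world point X has camera coordinates R X + t; the wrist camera has in their place "mount" (4x4, takes a point from camera to tool coordinates, whose origin is the TCP and whose axes are the flange's). Camera axes: x right, y down, z forward; pixel columns grow to the right and rows downward; lengths in m; the calibration is good to about 2 mm. A picture is of the moment at which its call begins: read the wrist's pose just before it. There is no depth.
- r.close_job(): hands the job in; it is judged then, once.
The state is a dict: "time": time; "joint_positions": joint angles; "joint_vel": joint speeds; "joint_torque": joint torques, N m; "ee_pos": TCP position; "eef_rot": TCP orientation; "ft_force": force on the tool from outside, world axes, zero at the start; "torque": the same for the moment, N m; "width": finger opening in m; "grip_force": force on a finger pad.
Only numpy, scipy, OpenCV 4.12 (cv2) and the standard library are available. Lean on these libraries where they do the work, as an engineer would, in place of code of your own. Each camera call takes 0.05 s, during which the arm holds its last target. There are 200 camera calls.

## Working session

There is one attempt and no reset: what is moved stays moved. The work goes in short steps, Python scripts to look and compute and a tool call to move; the robot and the scene stay as the last step left them, time stands still between calls to the robot, and variables do not carry over. Pictures are saved under pics/ and viewed, at most 14 in all, crops included, and the job is handed in when it is done.

Besides the shell and the picture viewer there is one more tool, called after ">>>" in YAML: its name, and indented under it one key for each argument. drive_tool: Moves the arm, as the interface text tells. Its arguments: {"type":"object","properties":{"series":{"type":"array"},"hand":{"type":"number"},"newtons":{"type":"number"}},"required":["series"]}

```bash
mkdir -p pics; ls
python3 - <<'E'
from bench import r, vision
import cv2
for n in("top","scene"):
    c=vision.camera(n); cv2.imwrite(f"pics/{n}0.png",c["color"][:,:,::-1]); print(n,c["intrinsics"],c["R"],c["t"])
print(r.read_state()); print(r.finger_overhang)
E
```

```text
pics
top [[466.72732631   0.         317.35795966]
 [  0.         466.72732631 206.41291015]
 [  0.           0.           1.        ]] [[ 0.00511316 -0.99997784  0.00426281]
 [-0.97531615 -0.00592802 -0.22073348]
 [ 0.22075386 -0.00302894 -0.97532485]] [-0.20073879  0.56638568  0.99202599]
scene [[421.39028439   0.         320.89048979]
 [  0.         421.39028439 200.7604831 ]
 [  0.           0.           1.        ]] [[ 0.89729409 -0.44137899 -0.00692103]
 [-0.28995728 -0.57749704 -0.76316573]
 [ 0.33284845  0.68679091 -0.64616574]] [-0.59531811  0.10621973  1.02702522]
{'time': 0.1, 'joint_positions': array([-1.12856265,  0.33281348, -0.06469385,  1.46085563,  0.02158663,
        1.34990992, -0.08847804]), 'joint_vel': array([ 0.00228278, -0.00013487, -0.00086356, -0.00213681,  0.0005348 ,
        0.00023706,  0.00022217]), 'joint_torque': array([ 2.50462268e-03, -6.24545360e+01,  2.54021923e-02, -3.90716171e+01,
       -6.14033989e-02,  3.67108150e-02,  2.29128170e-05]), 'ee_pos': array([0.2800211 , 0.55837959, 0.22983129]), 'eef_rot': array([ 2.30314244e-01,  9.73116094e-01, -6.33501801e-04, -1.25446335e-04]), 'ft_force': array([ 0.01391848, -0.17210481, -0.0582366 ]), 'torque': array([ 0.00499021, -0.00991987, -0.00198544]), 'grip_force': 0.0, 'width': 0.08712730497218499}
0.008
```

View pics/top0.png

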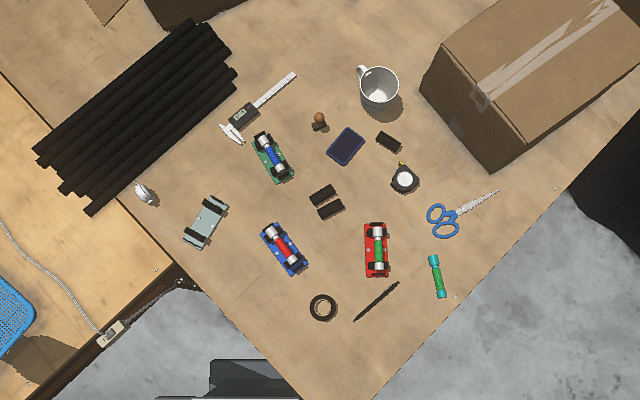

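View pics/scene0.png

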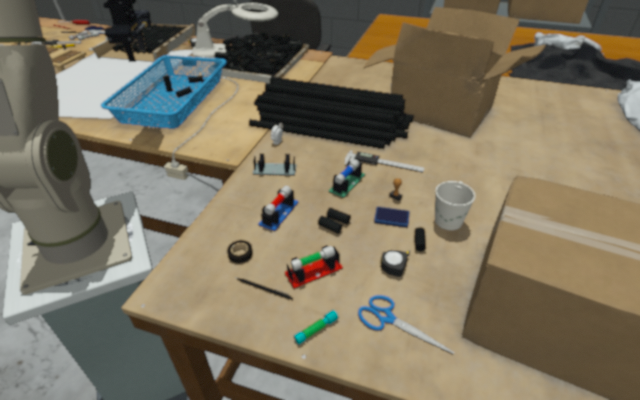

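Blue gauge lies on the green stand (272,157), red on the blue stand (285,249), green on the red stand (376,249). The spare stand is empty at (206,222), and the turquoise look-alike lies on the bench at (437,276). Possible confusions for green: (376,249) in a stand with steel heads, which fits the description, or (437,276), turquoise-headed, which I leave alone.

```bash
cat > h.py <<'E'
import numpy as np, cv2
def ray(c,uv,z):
    K,R,t=c["intrinsics"],c["R"],c["t"]
    C=-R.T@t; d=R.T@np.linalg.inv(K)@np.array([uv[0],uv[1],1.]); return C+d*(z-C[2])/d[2]
def proj(c,X):
    p=c["intrinsics"]@(c["R"]@np.asarray(X,float)+c["t"]); return p[:2]/p[2]
E
python3 - <<'E'
from bench import r, vision
from h import *
c=vision.camera("top"); im=c["color"]; np.save("top.npy",im)
print("cam",-c["R"].T@c["t"])
hsv=cv2.cvtColor(im,cv2.COLOR_RGB2HSV)
rng={"green":[(45,75)],"red":[(0,6),(174,180)],"blue":[(105,125)]}
roi={"blue":(272,157),"red":(285,249),"green":(376,249)}
# gauges: colour mask near centre; stands: their colour in neighbourhood
for g,(u,v) in roi.items():
    for k,rr in rng.items():
        m=np.zeros(im.shape[:2],np.uint8)
        for a,b in rr: m|=cv2.inRange(hsv,(a,110,50),(b,255,255))
        w=np.zeros_like(m); cv2.circle(w,(u,v),38,255,-1); m&=w
        ys,xs=np.nonzero(m)
        if len(xs)<20: continue
        z=.050 if k==g else .008
        P=np.array([ray(c,p,z)[:2] for p in zip(xs,ys)],np.float32)
        q=cv2.minAreaRect(P); b=cv2.boxPoints(q); e=max((b[1]-b[0],b[2]-b[1]),key=np.linalg.norm)
        print(g,k,len(xs),"c",np.round(q[0],4),"size",np.round(q[1],4),"axis deg",np.round(np.degrees(np.arctan2(e[1],e[0]))%180,1))
b=[im[v-44:v+44,u-44:u+44] for u,v in list(roi.values())+[(206,222)]]
o=np.vstack([np.hstack(b[:2]),np.hstack(b[2:])])
cv2.imwrite("pics/crop.png",cv2.resize(o[:,:,::-1],(600,600),interpolation=cv2.INTER_CUBIC))
E
```

```text
cam [ 0.33443794 -0.19437201  1.09342359]
blue green 61 c [ 0.6993 -0.0869] size [0.1176 0.0494] axis deg 31.0
blue blue 140 c [ 0.6931 -0.0906] size [0.0461 0.0174] axis deg 30.8
red red 169 c [ 0.477  -0.1204] size [0.0481 0.0179] axis deg 38.4
red blue 453 c [ 0.4789 -0.1184] size [0.1235 0.0502] axis deg 37.9
green green 154 c [ 0.4689 -0.3347] size [0.0456 0.017 ] axis deg 2.1
green red 560 c [ 0.4782 -0.3346] size [0.1245 0.0513] axis deg 1.0
```

View pics/crop.png

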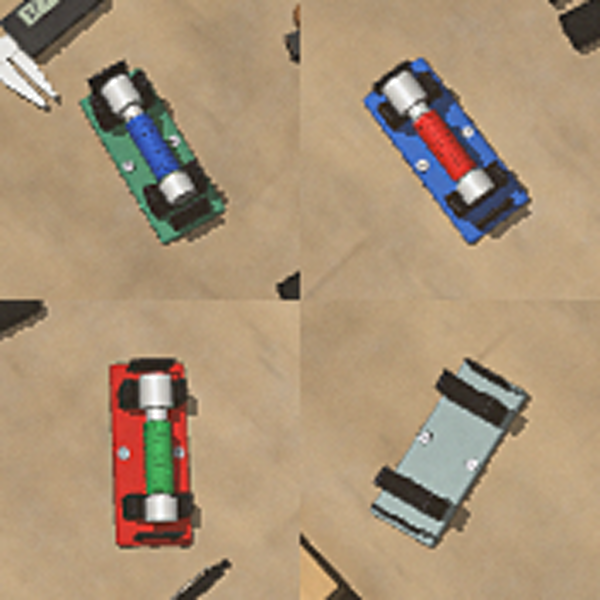

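The crop confirms the three gauges with steel heads, each with its long head toward the top of the image. The stand and gauge estimates agree. The spare stand and a better green stand estimate come next.

Run:
```python
from bench import r, vision
from h import *
c=vision.camera("top"); im=c["color"]
hsv=cv2.cvtColor(im,cv2.COLOR_RGB2HSV)
def rect(m,u,v,rad,z,n):
    w=np.zeros_like(m); cv2.circle(w,(u,v),rad,255,-1); m=m&w
    k,l,s,_=cv2.connectedComponentsWithStats(m)
    m=np.isin(l,[i for i in range(1,k) if s[i,4]>8])
    ys,xs=np.nonzero(m); P=np.array([ray(c,p,z)[:2] for p in zip(xs,ys)],np.float32)
    q=cv2.minAreaRect(P); b=cv2.boxPoints(q); e=max((b[1]-b[0],b[2]-b[1]),key=np.linalg.norm)
    print(n,len(xs),np.round(q[0],4),np.round(q[1],4),np.round(np.degrees(np.arctan2(e[1],e[0]))%180,1))
rect(cv2.inRange(hsv,(60,60,50),(90,255,255)),272,157,38,.008,"standgreen")
rect(cv2.inRange(hsv,(75,12,90),(110,80,255)),206,222,38,.008,"spare")
s=r.read_state()
from scipy.spatial.transform import Rotation as Ro
R=Ro.from_quat(s["eef_rot"]).as_matrix(); print("tool y ang",np.degrees(np.arctan2(R[1,1],R[0,1])),"q7",s["joint_positions"])
```

```text
standgreen 330 [ 0.7001 -0.0868] [0.1234 0.0505] 31.1
spare 711 [0.5394 0.0676] [0.0501 0.1211] 150.9
tool y ang 63.369290942463635 q7 [-1.12858416  0.33263782 -0.06472141  1.46057362  0.02159214  1.34992803
 -0.08851312]
```

>>> drive_tool:
  series:
    - [[1, -3.4, 0], -5.8]
    - [[1, -3.4, 0], -5.8]
    - [[1, -3.4, 0], -5.8]
    - [[1, -3.4, 0], -5.8]
    - [[1, -3.4, 0], -5.8]
    - [[1, -3.4, 0], -5.8]
    - [[1, -3.4, 0], -5.8]
    - [[1, -3.4, 0], -5.8]
    - [[1, -3.4, 0], -5.8]
    - [[1, -3.4, 0], -5.8]
  hand: 0
  newtons: 25

```text
time: 1.45
ee_pos: [0.3806, 0.2169, 0.2306]
eef_rot: [0.675, 0.738, 0.0, 0.0]
ft_force: [0.5, -0.7, -0.5]
width: 0.0867
grip_force: 0.0
```

>>> drive_tool:
  series:
    - [[1.1, -3.7, -0.5], -6.4]
    - [[1.1, -3.7, -0.5], -6.4]
    - [[1.1, -3.7, -0.5], -6.4]
    - [[1.1, -3.7, -0.5], -6.4]
    - [[1.1, -3.7, -0.5], -6.4]
    - [[1.1, -3.7, -0.5], -6.4]
    - [[1.1, -3.7, -0.5], -6.4]
    - [[1.1, -3.7, -0.5], -6.4]
    - [[1.4, -3.9, -0.5], -6.1]
    - [[0, 0, 0], 0]

```text
time: 2.7
ee_pos: [0.4817, -0.1203, 0.1853]
eef_rot: [0.947, 0.322, -0.001, 0.001]
ft_force: [-0.8, 0.5, -0.7]
width: 0.0871
grip_force: 0.0
```

```bash
cat >> h.py <<'E'
from scipy.spatial.transform import Rotation as Ro
rng={"green":[(45,75)],"red":[(0,6),(174,180)],"blue":[(105,125)]}
def wcam(r,vision):
    s=r.read_state(); c=vision.camera("wrist"); T=np.eye(4); T[:3,:3]=Ro.from_quat(s["eef_rot"]).as_matrix(); T[:3,3]=s["ee_pos"]
    M=T@c["mount"]; c["R"]=M[:3,:3].T; c["t"]=-M[:3,:3].T@M[:3,3]; return s,c
def blobs(c,color,z,minarea=150):
    hsv=cv2.cvtColor(c["color"],cv2.COLOR_RGB2HSV); m=np.zeros(hsv.shape[:2],np.uint8)
    for a,b in rng[color]: m|=cv2.inRange(hsv,(a,110,40),(b,255,255))
    m=cv2.morphologyEx(m,cv2.MORPH_CLOSE,np.ones((5,5)))
    k,l,st,_=cv2.connectedComponentsWithStats(m)
    for i in range(1,k):
        if st[i,4]<minarea: continue
        ys,xs=np.nonzero(l==i); P=np.array([ray(c,p,z)[:2] for p in zip(xs,ys)],np.float32)
        q=cv2.minAreaRect(P); b=cv2.boxPoints(q); e=max((b[1]-b[0],b[2]-b[1]),key=np.linalg.norm)
        print(color,"px",xs.mean().round(),ys.mean().round(),"n",st[i,4],"c",np.round(q[0],4),"size",np.round(q[1],4),"ang",np.round(np.degrees(np.arctan2(e[1],e[0]))%180,1))
E
python3 - <<'E'
from bench import r, vision
from h import *
s,c=wcam(r,vision); print(s["ee_pos"]); cv2.imwrite("pics/w1.png",c["color"][:,:,::-1])
blobs(c,"red",.05); blobs(c,"blue",.008)
E
```

```text
[ 0.48173927 -0.12033326  0.18529888]
red px 313.0 191.0 n 1119 c [ 0.4766 -0.1208] size [0.0477 0.0185] ang 37.5
red px 480.0 263.0 n 788 c [ 0.5176 -0.2879] size [0.0467 0.0262] ang 1.0
blue px 592.0 56.0 n 994 c [ 0.7216 -0.2553] size [0.0561 0.0639] ang 141.5
blue px 305.0 144.0 n 1480 c [ 0.494  -0.1071] size [0.0893 0.0497] ang 37.5
blue px 333.0 177.0 n 571 c [ 0.4873 -0.1341] size [0.0567 0.0154] ang 38.7
```

View pics/w1.png

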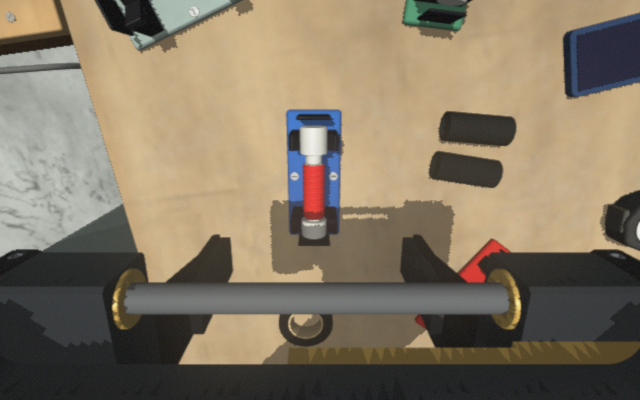

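The wrist view shows the red gauge at (313,191), centred between the fingers. It agrees with the top view within 0.5 mm. I'll descend and grip.

>>> drive_tool:
  series:
    - [[0, 0.35, -2], 0.3]
    - [[0, 0, -2], 0]
    - [[0, 0, -2], 0]
    - [[0, 0, -2], 0]
    - [[0, 0, -2], 0]
    - [[0, 0, -2], 0]
    - [[0, 0, -1.5], 0]
    - [[0, 0, -1], 0]
    - [[0, 0, -0.5], 0]
    - [[0, 0, 0], 0]

```text
time: 4.0
ee_pos: [0.4822, -0.1128, 0.0356]
eef_rot: [0.944, 0.329, -0.0, 0.0]
ft_force: [0.5, 0.0, 1.5]
width: 0.0869
grip_force: 0.0
```

>>> drive_tool:
  series:
    - [[0, 0, 0], 0]
    - [[0, 0, 0], 0]
    - [[0, 0, 0], 0]
    - [[0, 0, 0], 0]
    - [[0, 0, 0], 0]
    - [[0, 0, 0], 0]
    - [[0, 0, 0], 0]
    - [[0, 0, 0], 0]
    - [[0, 0, 0], 0]
    - [[0, 0, 0], 0]
  hand: 1
  newtons: 25

```text
time: 5.25
ee_pos: [0.484, -0.1149, 0.0367]
eef_rot: [0.945, 0.328, 0.002, 0.002]
ft_force: [4.1, -7.8, 3.6]
width: 0.018
grip_force: 25.0
```

>>> drive_tool:
  series:
    - [[0, 0, 1], 0]
    - [[0, 0, 2], 0]
    - [[0, 0, 3], 0]
    - [[0, 0, 3], 0]
    - [[0, 0, 3], 0]
    - [[0.5, 1.8, 0], 10]
    - [[0.5, 1.8, 0], 10]
    - [[0.5, 1.8, 0], 10]
    - [[0.5, 1.8, 0], 10]
    - [[0.5, 1.8, 0], 10]

```text
time: 6.5
ee_pos: [0.5069, -0.022, 0.1557]
eef_rot: [0.715, 0.699, -0.0, -0.0]
ft_force: [-0.1, -0.0, -1.8]
width: 0.0182
grip_force: 25.0
```

>>> drive_tool:
  series:
    - [[0.5, 1.8, 0], 10]
    - [[0.5, 1.8, 0], 10]
    - [[0.5, 1.8, 0], 10]
    - [[0.5, 1.8, 0], 10]
    - [[0.5, 1.8, 0], 10]
    - [[0.5, 0.2, 0], 6]
    - [[0, 0, 0], 6.6]
    - [[0, 0, 0], 0]
    - [[0, 0, 0], 0]
    - [[0, 0, 0], 0]

```text
time: 7.75
ee_pos: [0.537, 0.0692, 0.1556]
eef_rot: [0.251, 0.968, 0.0, -0.0]
ft_force: [-0.1, 0.1, -1.3]
width: 0.0182
grip_force: 25.0
```

Run:
```python
from bench import r, vision
from h import *
s,c=wcam(r,vision); im=c["color"].copy()
for dx in(-.026,.026):
  for dy in(-.063,.063):
    a=np.radians(150.9); X=np.array([.5394,.0676,.008])+np.array([np.cos(a)*dy-np.sin(a)*dx,np.sin(a)*dy+np.cos(a)*dx,0])
    cv2.circle(im,tuple(int(v) for v in proj(c,X).round()),3,(255,0,255),1)
cv2.imwrite("pics/w2.png",im[:,:,::-1]); blobs(c,"red",.175)
```

```text
red px 316.0 264.0 n 1497 c [0.5271 0.0745] size [0.0177 0.0199] ang 150.9
red px 316.0 326.0 n 945 c [0.5562 0.0581] size [0.0172 0.0145] ang 60.9
```

View pics/w2.png

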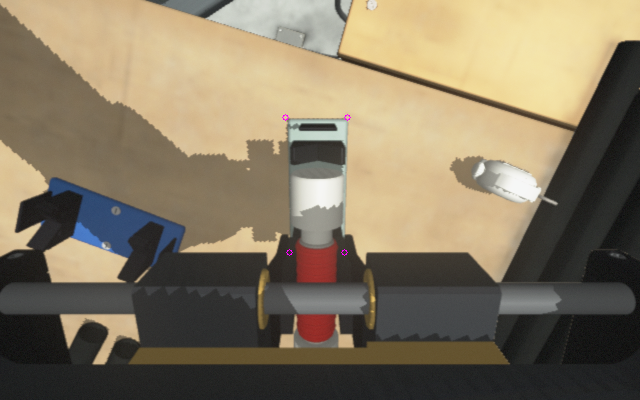

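The held red gauge at (316,264) lines up with the spare stand outline at (318,118-250). I'll lower it and release.

>>> drive_tool:
  series:
    - [[0, 0, -2], 0]
    - [[0, 0, -2.5], 0]
    - [[0, 0, -2.5], 0]
    - [[0, 0, -2], 0]
    - [[0, 0, -1], 0]
    - [[0, 0, -0.7], 0]
    - [[0, 0, -0.6], 0]
    - [[0, 0, -0.6], 0]
    - [[0, 0, 0], 0]
    - [[0, 0, 0], 0]

```text
time: 9.05
ee_pos: [0.5373, 0.0694, 0.0368]
eef_rot: [0.251, 0.968, 0.0, 0.0]
ft_force: [0.2, 1.3, -0.2]
width: 0.0181
grip_force: 25.0
```

>>> drive_tool:
  series:
    - [[0, 0, 0], 0]
    - [[0, 0, 0], 0]
    - [[0, 0, 0], 0]
    - [[0, 0, 0], 0]
    - [[0, 0, 0], 0]
    - [[0, 0, 0], 0]
    - [[0, 0, 0], 0]
    - [[0, 0, 0], 0]
    - [[0, 0, 1], 0]
    - [[0, 0, 1], 0]
  hand: 0

```text
time: 10.3
ee_pos: [0.5373, 0.0692, 0.0575]
eef_rot: [0.251, 0.968, 0.0, 0.0]
ft_force: [-0.3, 0.5, -0.5]
width: 0.0866
grip_force: 0.0
```

>>> drive_tool:
  series:
    - [[0, 0, 3], 0]
    - [[0, 0, 3.5], 0]
    - [[0, 0, 3.5], 0]
    - [[1.3, -1.3, 0], -10]
    - [[1.3, -1.3, 0], -10]
    - [[1.3, -1.3, 0], -10]
    - [[1.3, -1.3, 0], -10]
    - [[1.3, -1.3, 0], -10]
    - [[1.3, -1.3, 0], -10]
    - [[1.3, -1.3, 0], -10]

```text
time: 11.55
ee_pos: [0.6286, -0.0221, 0.1575]
eef_rot: [0.762, 0.647, 0.0, 0.0]
ft_force: [-0.3, 0.5, -0.6]
width: 0.0868
grip_force: 0.0
```

>>> drive_tool:
  series:
    - [[1.4, -1.3, 0], -10]
    - [[1.4, -1.3, 0], -10]
    - [[1.4, -1.3, 0], -10]
    - [[1.4, -1.3, 0], -10]
    - [[1.4, -1.3, 0], -10]
    - [[0, 0, 0], 0]
    - [[0, 0, 0], 0]
    - [[0, 0, 0], 0]
    - [[0, 0, 0], 0]
    - [[0, 0, 0], 0]

```text
time: 12.8
ee_pos: [0.6981, -0.0865, 0.1567]
eef_rot: [0.964, 0.267, 0.0, -0.0]
ft_force: [-0.3, -0.3, 0.0]
width: 0.0871
grip_force: 0.0
```

Run:
```python
from bench import r, vision
from h import *
s,c=wcam(r,vision); print(s["ee_pos"],s["eef_rot"]); blobs(c,"blue",.05)
t=vision.camera("top"); blobs(t,"red",.05,60)
o=np.hstack([t["color"][170:270,150:250]]); 
cv2.imwrite("pics/w3.png",np.hstack([cv2.resize(o,(400,400)),c["color"][:,120:520]])[:,:,::-1])
```

```text
[ 0.69806106 -0.08653223  0.15672304] [ 9.63609260e-01  2.67314748e-01  1.21025662e-04 -7.04970631e-05]
blue px 319.0 204.0 n 1286 c [ 0.6929 -0.0915] size [0.0483 0.0176] ang 31.6
blue px 241.0 333.0 n 742 c [ 0.5434 -0.0908] size [0.0553 0.0435] ang 37.6
red px 202.0 217.0 n 161 c [0.5438 0.0653] size [0.0176 0.0478] ang 152.1
red px 372.0 254.0 n 504 c [ 0.4727 -0.3284] size [0.1197 0.0484] ang 1.0
red px 384.0 248.0 n 118 c [ 0.4758 -0.3478] size [0.0588 0.0117] ang 0.7
```

View pics/w3.png

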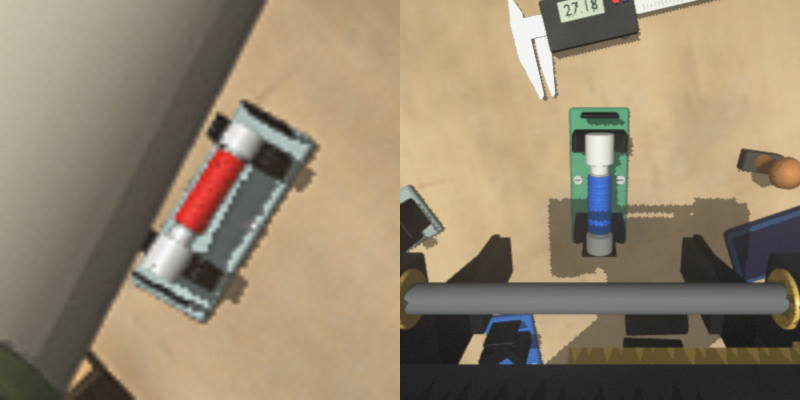

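Red lies in the spare stand (left crop), centre within 2 mm. Blue is at (319,204) in the wrist image, on its expected position. I'll descend and grip.

>>> drive_tool:
  series:
    - [[0, -0.15, -2], 0]
    - [[0, 0, -2], 0]
    - [[0, 0, -2], 0]
    - [[0, 0, -2], 0]
    - [[0, 0, -2], 0]
    - [[0, 0, -1.5], 0]
    - [[0, 0, -0.7], 0]
    - [[0, 0, 0], 0]
    - [[0, 0, 0], 0]
    - [[0, 0, 0], 0]

```text
time: 14.15
ee_pos: [0.6986, -0.0884, 0.0353]
eef_rot: [0.964, 0.267, 0.001, 0.0]
ft_force: [0.5, -0.1, -0.6]
width: 0.0873
grip_force: 0.0
```

>>> drive_tool:
  series:
    - [[0, 0, 0], 0]
    - [[0, 0, 0], 0]
    - [[0, 0, 0], 0]
    - [[0, 0, 0], 0]
    - [[0, 0, 0], 0]
    - [[0, 0, 0], 0]
    - [[0, 0, 0], 0]
    - [[0, 0, 0], 0]
    - [[0, 0, 0], 0]
    - [[0, 0, 0], 0]
  hand: 1

```text
time: 15.4
ee_pos: [0.6984, -0.0889, 0.0348]
eef_rot: [0.964, 0.267, 0.0, 0.001]
ft_force: [1.9, -3.9, 0.6]
width: 0.0182
grip_force: 25.0
```

>>> drive_tool:
  series:
    - [[0, 0, 1], 0]
    - [[0, 0, 2], 0]
    - [[0, 0, 3], 0]
    - [[0, 0, 3], 0]
    - [[0, 0, 3], 0]
    - [[-2, -0.3, 0], 1]
    - [[-3, -0.4, 0], 1]
    - [[-3, -0.4, 0], 1]
    - [[-3, -0.4, 0], 1]
    - [[-3, -0.4, 0], 1]

```text
time: 16.65
ee_pos: [0.5573, -0.1072, 0.1558]
eef_rot: [0.951, 0.309, 0.001, -0.0]
ft_force: [1.4, -1.2, -0.4]
width: 0.0184
grip_force: 25.0
```

>>> drive_tool:
  series:
    - [[-3, -0.4, 0], 1]
    - [[-3, -0.4, 0], 0.9]
    - [[-2, -0.3, 0], 0]
    - [[0, 0, 0], 0]
    - [[0, 0, 0], 0]
    - [[0, 0, 0], 0]
    - [[0, 0, 0], 0]
    - [[0, 0, 0], 0]
    - [[0, 0, 0], 0]
    - [[0, 0, 0], 0]

```text
time: 17.9
ee_pos: [0.4781, -0.1183, 0.1545]
eef_rot: [0.946, 0.324, -0.0, 0.0]
ft_force: [-0.0, -0.3, -1.4]
width: 0.0181
grip_force: 25.0
```

Run:
```python
from bench import r, vision
from h import *
s,c=wcam(r,vision); im=c["color"].copy(); print(s["ee_pos"],s["eef_rot"])
for dx in(-.026,.026):
  for dy in(-.063,.063):
    a=np.radians(37.9); X=np.array([.4789,-.1184,.008])+np.array([np.cos(a)*dy-np.sin(a)*dx,np.sin(a)*dy+np.cos(a)*dx,0])
    cv2.circle(im,tuple(int(v) for v in proj(c,X).round()),3,(255,0,255),1)
cv2.imwrite("pics/w4.png",im[:,:,::-1])
```

```text
[ 0.47813001 -0.11831596  0.15454369] [ 9.45892805e-01  3.24479270e-01 -4.38241882e-05  6.06062932e-05]
```

View pics/w4.png

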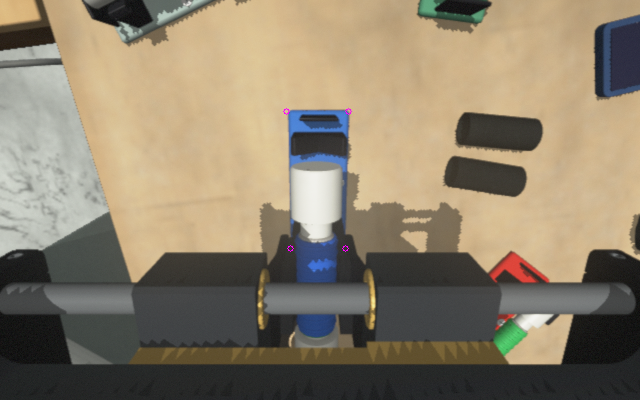

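The blue gauge at (318,200) lines up with the blue stand at (319,112-245). I'll lower and release.

>>> drive_tool:
  series:
    - [[0, 0, -2], 0]
    - [[0, 0, -2.5], 0]
    - [[0, 0, -2.5], 0]
    - [[0, 0, -2], 0]
    - [[0, 0, -1], 0]
    - [[0, 0, -0.7], 0]
    - [[0, 0, -0.6], 0]
    - [[0, 0, -0.6], 0]
    - [[0, 0, 0], 0]
    - [[0, 0, 0], 0]

```text
time: 19.2
ee_pos: [0.4785, -0.1185, 0.0358]
eef_rot: [0.946, 0.324, 0.0, 0.0]
ft_force: [0.7, -0.9, -0.1]
width: 0.0182
grip_force: 25.0
```

>>> drive_tool:
  series:
    - [[0, 0, 0], 0]
    - [[0, 0, 0], 0]
    - [[0, 0, 0], 0]
    - [[0, 0, 0], 0]
    - [[0, 0, 0], 0]
    - [[0, 0, 0], 0]
    - [[0, 0, 0], 0]
    - [[0, 0, 0], 0]
    - [[0, 0, 1], 0]
    - [[0, 0, 1], 0]
  hand: 0

```text
time: 20.45
ee_pos: [0.4783, -0.1184, 0.0564]
eef_rot: [0.946, 0.324, 0.0, 0.0]
ft_force: [0.2, 1.0, 0.3]
width: 0.0864
grip_force: 0.0
```

>>> drive_tool:
  series:
    - [[0, 0, 3], 0]
    - [[0, 0, 3.5], 0]
    - [[0, 0, 3.5], 0]
    - [[0, -2.4, 0], -4]
    - [[0, -2.4, 0], -4]
    - [[0, -2.4, 0], -4]
    - [[0, -2.4, 0], -4]
    - [[0, -2.4, 0], -4]
    - [[0, -2.4, 0], -4]
    - [[0, -2.4, 0], -4]

```text
time: 21.7
ee_pos: [0.4769, -0.2885, 0.1546]
eef_rot: [0.997, 0.083, -0.001, 0.0]
ft_force: [0.4, -0.4, 0.6]
width: 0.0872
grip_force: 0.0
```

>>> drive_tool:
  series:
    - [[0, -2.4, 0], -4]
    - [[-0.3, -2.4, 0], -4.5]
    - [[0, 0, 0], 0]
    - [[0, 0, 0], 0]
    - [[0, 0, 0], 0]
    - [[0, 0, 0], 0]
    - [[0, 0, 0], 0]
    - [[0, 0, 0], 0]
    - [[0, 0, 0], 0]
    - [[0, 0, 0], 0]

```text
time: 22.95
ee_pos: [0.4751, -0.3343, 0.1556]
eef_rot: [1.0, 0.012, 0.0, 0.0]
ft_force: [0.2, 0.6, 1.1]
width: 0.0867
grip_force: 0.0
```

Run:
```python
from bench import r, vision
from h import *
s,c=wcam(r,vision); print(s["ee_pos"],s["eef_rot"]); blobs(c,"green",.05)
t=vision.camera("top"); blobs(t,"blue",.05,100)
cv2.imwrite("pics/w5.png",np.hstack([cv2.resize(t["color"][200:300,235:335],(400,400)),c["color"][:,120:520]])[:,:,::-1])
```

```text
[ 0.47514894 -0.33427299  0.15558204] [9.99928428e-01 1.19639394e-02 2.70093479e-05 4.56267548e-05]
green px 318.0 204.0 n 655 c [ 0.4698 -0.3355] size [0.013  0.0476] ang 177.2
green px 465.0 255.0 n 850 c [ 0.4275 -0.4572] size [0.0457 0.0155] ang 10.0
blue px 281.0 247.0 n 581 c [ 0.4819 -0.1146] size [0.0968 0.0482] ang 37.9
```

View pics/w5.png

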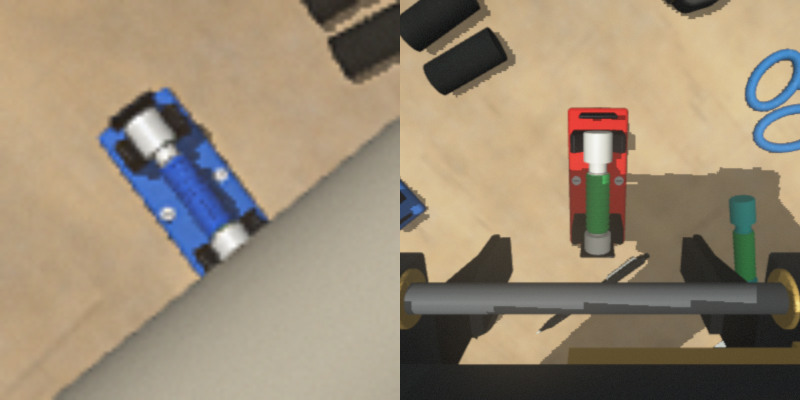

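Blue is seated in the blue stand (left crop). Green is at (318,204) between the fingers, and the turquoise look-alike at (465,255) is about 12 cm off. I'll descend.

>>> drive_tool:
  series:
    - [[0.1, 0, -2], 0]
    - [[0, 0, -2], 0]
    - [[0, 0, -2], 0]
    - [[0, 0, -2], 0]
    - [[0, 0, -2], 0]
    - [[0, 0, -1.5], 0]
    - [[0, 0, -0.6], 0]
    - [[0, 0, 0], 0]
    - [[0, 0, 0], 0]
    - [[0, 0, 0], 0]

```text
time: 24.3
ee_pos: [0.4765, -0.3345, 0.0351]
eef_rot: [1.0, 0.012, 0.0, 0.0]
ft_force: [-0.9, -0.4, 0.9]
width: 0.0871
grip_force: 0.0
```

>>> drive_tool:
  series:
    - [[0, 0, 0], 0]
    - [[0, 0, 0], 0]
    - [[0, 0, 0], 0]
    - [[0, 0, 0], 0]
    - [[0, 0, 0], 0]
    - [[0, 0, 0], 0]
    - [[0, 0, 0], 0]
    - [[0, 0, 0], 0]
    - [[0, 0, 0], 0]
    - [[0, 0, 0], 0]
  hand: 1

```text
time: 25.55
ee_pos: [0.4761, -0.3351, 0.0349]
eef_rot: [1.0, 0.012, 0.0, 0.001]
ft_force: [0.8, -5.4, 0.7]
width: 0.0184
grip_force: 25.0
```

>>> drive_tool:
  series:
    - [[0, 0, 1], 0]
    - [[0, 0, 2], 0]
    - [[0, 0, 3], 0]
    - [[0, 0, 3], 0]
    - [[0, 0, 3], 0]
    - [[2, 2.2, 0], 2.7]
    - [[2.3, 2.5, 0], 3]
    - [[2.3, 2.5, 0], 3]
    - [[2.3, 2.5, 0], 3]
    - [[2.3, 2.5, 0], 3]

```text
time: 26.8
ee_pos: [0.5897, -0.2101, 0.1541]
eef_rot: [0.99, 0.142, -0.0, -0.0]
ft_force: [0.6, 0.0, -0.9]
width: 0.0182
grip_force: 25.0
```

>>> drive_tool:
  series:
    - [[2.3, 2.5, 0], 3]
    - [[2.3, 2.5, 0], 3]
    - [[2.3, 2.5, 0], 3]
    - [[2.3, 2.5, 0], 3]
    - [[2, 2.6, 0], 3]
    - [[0, 0, 0], 0]
    - [[0, 0, 0], 0]
    - [[0, 0, 0], 0]
    - [[0, 0, 0], 0]
    - [[0, 0, 0], 0]

```text
time: 28.05
ee_pos: [0.7, -0.0866, 0.1547]
eef_rot: [0.964, 0.268, 0.0, 0.0]
ft_force: [-0.3, -0.1, -0.5]
width: 0.0185
grip_force: 25.0
```

Run:
```python
from bench import r, vision
from h import *
s,c=wcam(r,vision); im=c["color"].copy(); print(s["ee_pos"],s["eef_rot"])
for dx in(-.026,.026):
  for dy in(-.063,.063):
    a=np.radians(31.1); X=np.array([.6999,-.0869,.008])+np.array([np.cos(a)*dy-np.sin(a)*dx,np.sin(a)*dy+np.cos(a)*dx,0])
    cv2.circle(im,tuple(int(v) for v in proj(c,X).round()),3,(255,0,255),1)
cv2.imwrite("pics/w6.png",im[:,:,::-1])
```

```text
[ 0.70000755 -0.08662595  0.15468174] [9.63546318e-01 2.67541559e-01 7.91806512e-05 1.56878667e-05]
```

View pics/w6.png

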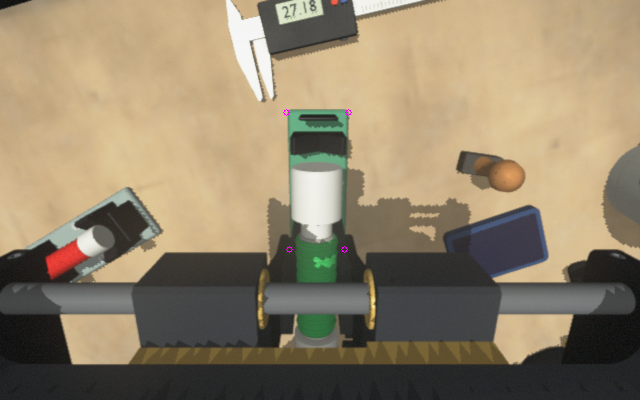

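The green gauge at (318,195) lines up with the green stand at (319,110-245). I'll lower and release.

>>> drive_tool:
  series:
    - [[0, 0, -2], 0]
    - [[0, 0, -2.5], 0]
    - [[0, 0, -2.5], 0]
    - [[0, 0, -2], 0]
    - [[0, 0, -1], 0]
    - [[0, 0, -0.7], 0]
    - [[0, 0, -0.6], 0]
    - [[0, 0, -0.6], 0]
    - [[0, 0, 0], 0]
    - [[0, 0, 0], 0]

```text
time: 29.35
ee_pos: [0.7004, -0.0866, 0.0359]
eef_rot: [0.963, 0.268, 0.0, 0.0]
ft_force: [1.7, -0.9, -0.9]
width: 0.0184
grip_force: 25.0
```

>>> drive_tool:
  series:
    - [[0, 0, 0], 0]
    - [[0, 0, 0], 0]
    - [[0, 0, 0], 0]
    - [[0, 0, 0], 0]
    - [[0, 0, 0], 0]
    - [[0, 0, 0], 0]
    - [[0, 0, 0], 0]
    - [[0, 0, 0], 0]
    - [[0, 0, 1], 0]
    - [[0, 0, 1], 0]
  hand: 0

```text
time: 30.6
ee_pos: [0.7003, -0.0864, 0.0566]
eef_rot: [0.963, 0.268, 0.0, 0.0]
ft_force: [-0.6, 1.1, 1.2]
width: 0.0869
grip_force: 0.0
```

>>> drive_tool:
  series:
    - [[0, 0, 3], 0]
    - [[0, 0, 3.5], 0]
    - [[0, 0, 3.5], 0]
    - [[-1.3, 1.3, 0], 10]
    - [[-1.3, 1.3, 0], 10]
    - [[-1.3, 1.3, 0], 10]
    - [[-1.3, 1.3, 0], 10]
    - [[-1.3, 1.3, 0], 10]
    - [[-1.3, 1.3, 0], 10]
    - [[-1.3, 1.3, 0], 10]

```text
time: 31.85
ee_pos: [0.6089, 0.0049, 0.1566]
eef_rot: [0.634, 0.774, 0.0, 0.0]
ft_force: [-0.3, 0.5, 0.1]
width: 0.0869
grip_force: 0.0
```

>>> drive_tool:
  series:
    - [[-1.4, 1.3, 0], 10]
    - [[-1.4, 1.3, 0], 10]
    - [[-1.4, 1.3, 0], 10]
    - [[-1.4, 1.3, 0], 10]
    - [[-1.5, 1.2, 0], 9.8]
    - [[0, 0, 0], 0]
    - [[0, 0, 0], 0]
    - [[0, 0, 0], 0]
    - [[0, 0, 0], 0]
    - [[0, 0, 0], 0]

```text
time: 33.1
ee_pos: [0.5383, 0.0685, 0.1555]
eef_rot: [0.252, 0.968, -0.0, -0.0]
ft_force: [0.0, 0.9, -0.1]
width: 0.0866
grip_force: 0.0
```

Run:
```python
from bench import r, vision
from h import *
s,c=wcam(r,vision); print(s["ee_pos"],s["eef_rot"]); blobs(c,"red",.05)
t=vision.camera("top"); blobs(t,"green",.05,60)
cv2.imwrite("pics/w7.png",np.hstack([cv2.resize(t["color"][107:207,222:322],(400,400)),c["color"][:,120:520]])[:,:,::-1])
```

```text
[0.53827172 0.0685072  0.15548379] [ 2.51877286e-01  9.67759179e-01 -6.19809624e-05 -2.67442834e-05]
red px 317.0 207.0 n 1337 c [0.5444 0.066 ] size [0.0184 0.0489] ang 150.8
green px 273.0 154.0 n 208 c [ 0.6974 -0.0933] size [0.0474 0.0323] ang 28.2
green px 438.0 279.0 n 154 c [ 0.408  -0.4649] size [0.0459 0.0162] ang 10.2
```

View pics/w7.png

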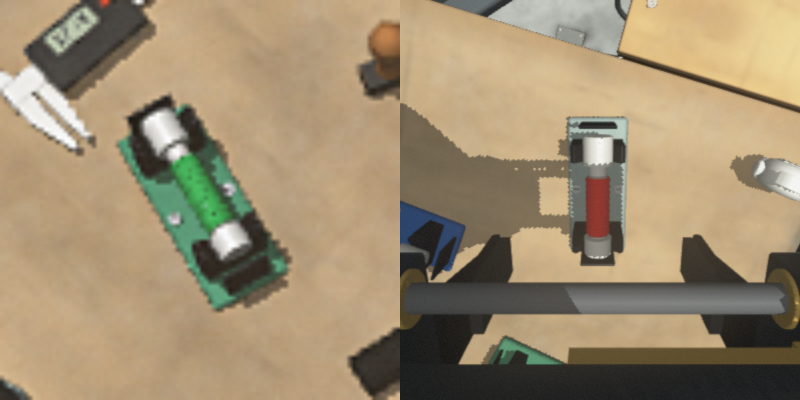

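Green is seated on the green stand (left crop). Red is at (317,207) under the gripper. I'll descend.

>>> drive_tool:
  series:
    - [[0, 0, -2], 0]
    - [[0, 0, -2], 0]
    - [[0, 0, -2], 0]
    - [[0, 0, -2], 0]
    - [[0, 0, -2], 0]
    - [[0, 0, -1.5], 0]
    - [[0, 0, -0.6], 0]
    - [[0, 0, 0], 0]
    - [[0, 0, 0], 0]
    - [[0, 0, 0], 0]

```text
time: 34.45
ee_pos: [0.5385, 0.0688, 0.0352]
eef_rot: [0.251, 0.968, 0.0, 0.0]
ft_force: [0.2, -0.0, 0.2]
width: 0.087
grip_force: 0.0
```

>>> drive_tool:
  series:
    - [[0, 0, 0], 0]
    - [[0, 0, 0], 0]
    - [[0, 0, 0], 0]
    - [[0, 0, 0], 0]
    - [[0, 0, 0], 0]
    - [[0, 0, 0], 0]
    - [[0, 0, 0], 0]
    - [[0, 0, 0], 0]
    - [[0, 0, 0], 0]
    - [[0, 0, 0], 0]
  hand: 1

```text
time: 35.7
ee_pos: [0.5385, 0.0693, 0.0348]
eef_rot: [0.251, 0.968, 0.0, 0.0]
ft_force: [2.3, 4.2, 0.5]
width: 0.0183
grip_force: 25.0
```

>>> drive_tool:
  series:
    - [[0, 0, 1], 0]
    - [[0, 0, 2], 0]
    - [[0, 0, 3], 0]
    - [[0, 0, 3], 0]
    - [[0, 0, 3], 0]
    - [[-0.4, -2.7, 0], -10]
    - [[-0.4, -2.7, 0], -10]
    - [[-0.4, -2.7, 0], -10]
    - [[-0.4, -2.7, 0], -10]
    - [[-0.4, -2.7, 0], -10]

```text
time: 36.95
ee_pos: [0.5173, -0.0679, 0.1548]
eef_rot: [0.64, 0.769, -0.0, -0.0]
ft_force: [0.7, 0.5, -1.0]
width: 0.0181
grip_force: 25.0
```

>>> drive_tool:
  series:
    - [[-0.4, -2.7, 0], -10]
    - [[-0.4, -2.7, 0], -10]
    - [[-0.4, -2.7, 0], -10]
    - [[-0.4, -2.7, 0], -10]
    - [[-0.4, -2.7, 0], -10]
    - [[-0.4, -2.7, 0], -10]
    - [[-0.4, -2.7, 0], -10]
    - [[-0.4, -2.7, 0], -10]
    - [[-0.4, -2.7, 0], -10]
    - [[-0.4, -2.5, 0], -9.7]

```text
time: 38.2
ee_pos: [0.4771, -0.3354, 0.1549]
eef_rot: [1.0, 0.007, -0.0, -0.0]
ft_force: [-0.1, -0.5, -1.7]
width: 0.0181
grip_force: 25.0
```

Run:
```python
from bench import r, vision
from h import *
for i in range(4): vision.camera("wrist")
s,c=wcam(r,vision); im=c["color"].copy(); print(s["ee_pos"],s["eef_rot"])
for dx in(-.026,.026):
  for dy in(-.063,.063):
    a=np.radians(1.2); X=np.array([.4782,-.3346,.008])+np.array([np.cos(a)*dy-np.sin(a)*dx,np.sin(a)*dy+np.cos(a)*dx,0])
    cv2.circle(im,tuple(int(v) for v in proj(c,X).round()),3,(255,0,255),1)
cv2.imwrite("pics/w8.png",im[:,:,::-1])
```

```text
[ 0.47745376 -0.33433777  0.15458158] [ 9.99942152e-01  1.07421497e-02 -5.27481239e-04 -1.45517308e-04]
```

View pics/w8.png

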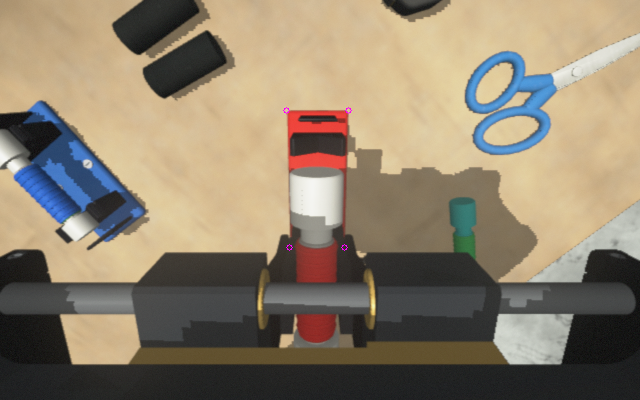

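Red at (316,200) lines up with the red stand at (318,112-245). I'll lower, release and lift clear.

>>> drive_tool:
  series:
    - [[0, 0, -2], 0]
    - [[0, 0, -2.5], 0]
    - [[0, 0, -2.5], 0]
    - [[0, 0, -2], 0]
    - [[0, 0, -1], 0]
    - [[0, 0, -0.7], 0]
    - [[0, 0, -0.6], 0]
    - [[0, 0, -0.6], 0]
    - [[0, 0, 0], 0]
    - [[0, 0, 0], 0]

```text
time: 39.7
ee_pos: [0.4782, -0.3343, 0.0358]
eef_rot: [1.0, 0.01, 0.0, 0.0]
ft_force: [-0.4, -0.8, -1.7]
width: 0.0185
grip_force: 25.0
```

>>> drive_tool:
  series:
    - [[0, 0, 0], 0]
    - [[0, 0, 0], 0]
    - [[0, 0, 0], 0]
    - [[0, 0, 0], 0]
    - [[0, 0, 0], 0]
    - [[0, 0, 0], 0]
    - [[0, 0, 0], 0]
    - [[0, 0, 0], 0]
    - [[0, 0, 1], 0]
    - [[0, 0, 1], 0]
  hand: 0

```text
time: 40.95
ee_pos: [0.4782, -0.3345, 0.0564]
eef_rot: [1.0, 0.01, 0.0, 0.0]
ft_force: [0.7, -0.5, 0.6]
width: 0.087
grip_force: 0.0
```

>>> drive_tool:
  series:
    - [[0, 0, 3], 0]
    - [[0, 0, 4], 0]
    - [[0, 0, 4], 0]
    - [[0, 0, 4], 0]
    - [[0, 4, 1], 0]
    - [[0, 5, 0], 0]
    - [[0, 5, 0], 0]
    - [[0, 5, 0], 0]
    - [[0, 5, 0], 0]
    - [[0, 5, 0], 0]

```text
time: 42.2
ee_pos: [0.478, -0.0429, 0.2164]
eef_rot: [1.0, 0.01, 0.001, -0.0]
ft_force: [1.2, 0.1, -0.8]
width: 0.087
grip_force: 0.0
```

>>> drive_tool:
  series:
    - [[0, 5, 0], 0]
    - [[0, 5, 0], 0]
    - [[0, 5, 0], 0]
    - [[0, 5, 0], 0]
    - [[0, 5, 0], 0]
    - [[0, 5, 0], 0]
    - [[0, 5, 0], 0]
    - [[0, 5, 0], 0]
    - [[0, 0, 0], 0]
    - [[0, 0, 0], 0]

```text
time: 43.45
ee_pos: [0.4785, 0.355, 0.216]
eef_rot: [1.0, 0.01, 0.0, 0.0]
ft_force: [0.5, -0.9, -0.1]
width: 0.087
grip_force: 0.0
```

Run:
```python
from bench import r, vision
from h import *
t=vision.camera("top")["color"]; s=vision.camera("scene")["color"]
cv2.imwrite("pics/f.png",np.hstack([cv2.resize(t[110:310,180:400],(396,360)),cv2.resize(s[140:300,220:396],(396,360))])[:,:,::-1])
```

```text
(no output)
```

View pics/f.png

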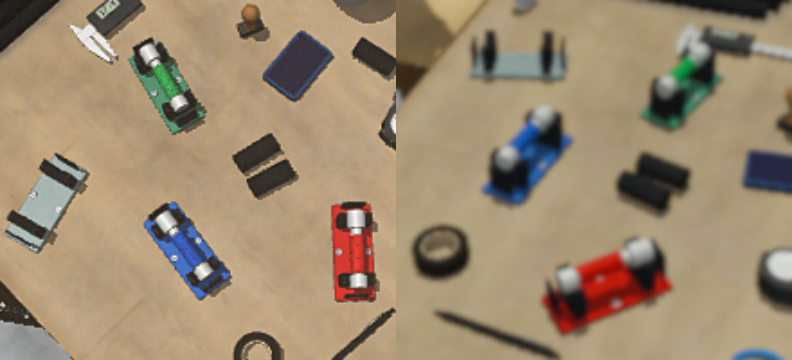

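All three gauges lie seated in their own stands: green at (167,80), blue at (188,250) and red at (355,250). The spare stand is empty.

```bash
python3 -c "
from bench import r
print(r.close_job())"
```

```text
the job is handed in; nothing more can be done
None
```

Each gauge now lies in both V-rests of the stand of its own grip colour and is released; none was laid on the bench, the turquoise look-alike was left alone, and the job was handed in at about 43 s of the 112 s.

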